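Turn the spoon box's tray and sort the spoons

ROBOT

A 6-joint arm with a two-finger parallel gripper is mounted at the origin on the work surface. World frame = base frame: x ahead of the robot, y to its left, z up, the work surface at z = 0. Lengths are in mm, angles in rad, forces in N, time in s.
With the tool pointing down it reaches from about 275 to 1000 mm from the base axis. Payload 8.4 kg.
Tool frame: the origin (TCP) lies midway between the tips of the shut fingers; the grasp point (between the pads) lies 19 mm behind it; z points along the fingers, y is the line along which they close (so a half turn about z gives the same grasp; the last joint's range is limited). The gripper opens to 85 mm and grips with 20 to 120 N. Pads are 22 mm wide; open, the fingers measure 114 mm over their backs; the gripper's body (76 mm by 85 mm) begins 54 mm behind the grasp point. The pads swing forward as they close: fully open they stand 13 mm farther back than shut.
Start: joints at [1.217, 0.353, 1.633, -0, 1.155, -0.002], TCP at [215.366, 586.724, 231.281] pointing down, gripper open.
Joint ranges: [-2.63, 2.63], [-0.92, 2.1], [0.06, 2.66], [-1.3, 4.44], [0, 2.69], [-3.02, 3.02]. Speed limits (rad/s): [2.22, 2.22, 2.79, 3.14, 3.14, 3.14].

INTERFACE

Orientations are given as [roll, pitch, yaw] about the fixed x, y, z axes, in that order (R = Rz(yaw) Ry(pitch) Rx(roll)).
In Python, from rig import r gives the robot as it stands.
- The arm moves only by the shell command python3 -m inch 'ROWS' [OPENING] [FORCE]. ROWS is JSON, a list that holds one entry, the list of rows, each a list of 6 numbers: the shift along the tool's x, y, z scaled (see below), then the turn, a rotation vector about the tool's x, y, z scaled (see below). In form: [[[tx, ty, tz, wx, wy, wz], ...]]. A call has 1 to 8 rows; each row is the pose to reach, as a shift and turn from the pose commanded when the call began, along the tool's axes at that moment, turning the shorter way round; what a row does not reach only later rows make up. The controller multiplies each number of a shift by 20 cm and each number of a turn by pi rad. A row lasts 1/12 s, in which the tool goes at most 41.7 mm and 7.16 degrees, less where a joint would pass 70% of its speed; a pose out of reach is approached as far as the arm can. A call with a number of a shift or a turn outside -1 to 1 is refused whole. A call with a gripper value outside its range is refused whole. OPENING is the gripper's target within -1 to 1 (fully open at 1, half-way at 0, shut at -1), set as the call begins (- or left out, the last holds). The fingers move at their own pace and stop on an object; FORCE is the grip in N (left out, the last holds). Time passes only in rows, so rows that repeat a pose let the fingers close. It gives the time, the measured TCP pose, the force, the opening and the grip force at its end, in the units of the state.
- r.sense(): the state, without advancing time (a new reading comes with each control period).
- r.grab_frame(name): name is "scene" or "top"; returns the picture (400x640x3 uint8, red, green, blue); there is no depth.
- r.camera_info(name): a dict with "K" (3x3 intrinsics, pixels), "rvec" (rotation vector, rad) and "tvec" (3), from world to camera coordinates, as OpenCV has them. Camera axes: x right, y down, z forward; pixel columns grow to the right and rows downward; lengths in mm; the calibration is good to about 2 mm. A picture is of the moment at which its call begins. camera_info takes no time and is no camera call.
- r.sign_off(): hands the job in; it is judged then, once.
The state is a dict: "clock": time; "qpos": joint angles; "qvel": joint speeds; "joint_efforts": joint torques, N m; "eef_pos": TCP position; "tcp_rot": TCP orientation; "contact_force": force on the tool from outside, world axes, zero at the start; "wrist_torque": the same for the moment, N m; "opening": opening from 0.0 (shut) to 1.0 (fully open); "grasp_force": force on a finger pad.
Only numpy, scipy, OpenCV 4.12 (cv2) and the standard library are available. Lean on these libraries where they do the work, as an engineer would, in place of code of your own. Each camera call takes 0.05 s, during which the arm holds its last target. There are 200 camera calls.

TASK

After washing, the tray of the spoon box was put back the wrong way round, so that its high end blocks the cut-out through which we draw the spoons: take the lid off and lay it flat on the counter beside the box, lift the tray clear of the box, turn it half round and set it fully home with its low end at the cut-out. Then lay every spoon on the counter flat and lengthwise in the bay of the tray that fits it, long spoons in the long bay and short ones in the short bay, and put the lid back on, seated flush. Leave the cups, tumbler, coaster, scoop, tin and coffee filter where they are.

Things in the scene. Friction and masses are not known exactly. Their poses are not given: they have to be found in the camera images.
- box: White plastic spoon box, fixed to the counter: outside 212 (x) by 164 (y) by 56 mm high, walls and floor 4 mm, open on top. Origin: centre of its underside; z up; -x points to its front end, whose wall has a cut-out. A patch of counter 250 by 200 mm, centred 200 mm from the origin in the box's -y direction, is free for the lid (lid lengthwise along the box's x).
- box_cutout (a point): Middle of the lower edge of the cut-out in the box's front (-x) wall; the cut-out is 100 mm wide and runs from 22 mm above the counter up to the rim.
- tray_post (a point): Loose grey tray insert, 240 g, held by its central square post: 18 by 18 mm, top 42 mm above the tray's underside, standing on a 16 mm high lengthwise divider; can be gripped across either pair of faces. Point: on the post's axis 32 mm above the underside, 36 mm above the counter when home. z up, -x to the low end, +y to the long bay. It starts home but the wrong way round.
- tray_low (a point): Middle of the top edge of the tray's low end wall, 95.5 mm from the post's axis, 14 mm above the underside. The tray is 200 by 152 mm outside at the top (2 mm play each side in the box) and tapers to 192 by 144 mm at the floor, so it centres itself; side walls and high end 40 mm high; walls and floor 3 mm. Axes as tray_post.
- long_bay (a point): Centre of the floor of the tray's long bay: 188 mm long (x), about 66 mm wide, between the 16 mm high divider and a 40 mm side wall; 38 mm to the +y side of the post's axis. The post juts 6 mm into it half-way along. Axes as tray_post.
- short_bay (a point): Centre of the floor of the tray's short bay: 141 mm long (x), about 66 mm wide, next to the low end, 38 mm to the -y side of the post's axis and 23.5 mm towards the low end; a 16 mm high cross wall parts it from a small pocket that stays empty. Axes as tray_post.
- lid_bar (a point): Loose flat bamboo lid, 280 g, alike both ways round: plate 220 by 172 by 5 mm, under it a 196 by 148 by 6 mm plug that drops into the box with 4 mm play each side, on top a grip bar 90 (x) by 14 by 22 mm high. Point: the bar's centre, 11 mm above the plate's top, 22 mm above the plug's underside; 72 mm above the counter with the lid on, 22 mm when it lies on the counter. z up.
- long1_mid (a point): Long steel spoon, 165 mm over all, round bowl 32 mm across at its +x end, rod handle 10 mm thick to the -x end; it starts on the counter bowl up. Absent in some starts. Point: middle of its length, on the handle, 6.5 mm above what it lies on. z up through the bowl's mouth.
- long2_mid (a point): Long steel spoon, 165 mm over all, round bowl 32 mm across at its +x end, rod handle 10 mm thick to the -x end; it starts on the counter bowl up. Absent in some starts. Point: middle of its length, on the handle, 6.5 mm above what it lies on. z up through the bowl's mouth.
- long3_mid (a point): Long steel spoon, 165 mm over all, round bowl 32 mm across at its +x end, rod handle 10 mm thick to the -x end; it starts on the counter bowl up. Always there. Point: middle of its length, on the handle, 6.5 mm above what it lies on. z up through the bowl's mouth.
- short1_mid (a point): Short steel spoon, 110 mm over all, round bowl 32 mm across at its +x end, rod handle 10 mm thick to the -x end; it starts on the counter bowl up. Absent in some starts. Point: middle of its length, on the handle, 6.5 mm above what it lies on. z up through the bowl's mouth.
- short2_mid (a point): Short steel spoon, 110 mm over all, round bowl 32 mm across at its +x end, rod handle 10 mm thick to the -x end; it starts on the counter bowl up. Always there. Point: middle of its length, on the handle, 6.5 mm above what it lies on. z up through the bowl's mouth.
- cups: Four cream melamine cups stacked in one another, 76 mm across, 112 mm high; counts as one thing. Not part of the job. Origin at its underside.
- tumbler: Glass tumbler, 68 mm across, 115 mm high. Not part of the job. Origin at its underside.
- coaster: Round bamboo coaster, 96 mm across, 8 mm thick. Not part of the job. Origin at its underside.
- scoop: Steel scoop lying on the counter, 170 mm long, 55 mm wide, 30 mm high, handle to its -x. Not part of the job. Origin at its underside.
- tea_tin: Tea tin, 75 mm across, 92 mm high. Not part of the job. Origin at its underside.
- phin: Drip coffee filter, 80 mm across, 69 mm high, standing on the coaster. Not part of the job. Origin at its underside.
Not all that is in view belongs to the job. Leave any blue or pink look-alike of the part that bears short1_mid alone.

How it is judged:
By the outcome, as a careful person would: the job done as asked, in the order asked, and still so for the second after the job is handed in, with the robot touching nothing.
Of long1, long2, short1 only 1 to 3 are there at a start; the rules pass over those that are not, and their reading is None.
At some moment in a run one of long3, short2 may be knocked a few centimetres aside while the robot is not near it.
Once in a run the grip may slacken for a moment while it holds something.
It also fails if it takes over 210 s, if anything falls off the work surface, if the arm or the gripper's body presses on something with over 40 N, if the wrist force passes 120 N, or if a joint passes its speed limit or range.

## Working session

There is one attempt and no reset: what is moved stays moved. The work goes in short steps, Python scripts to look and compute and a shell command to move; the robot and the scene stay as the last step left them, time stands still between calls to the robot, and variables do not carry over. Pictures are saved under pics/ and viewed, at most 14 in all, crops included, and the job is handed in when it is done.

```bash
ls; mkdir -p pics
python3 - <<'E'
from rig import r
import cv2
for n in("scene","top"):
    cv2.imwrite(f"pics/{n}0.png",r.grab_frame(n)[...,::-1]); print(n,r.camera_info(n))
print(r.sense())
E
```

```text
pics
scene {'K': array([[479.35424507,   0.        , 311.79721983],
       [  0.        , 479.35424507, 200.97443234],
       [  0.        ,   0.        ,   1.        ]]), 'rvec': array([ 0.65848066,  2.64673933, -1.15711218]), 'tvec': array([ 543.13838685, -104.45323161, 1635.76650534])}
top {'K': array([[389.82375627,   0.        , 314.56033027],
       [  0.        , 389.82375627, 196.27778338],
       [  0.        ,   0.        ,   1.        ]]), 'rvec': array([ 2.05365851, -2.1646692 ,  0.22356282]), 'tvec': array([ -35.27510937,  563.60549432, 1335.46603783])}
{'clock': 0.1, 'qpos': array([ 1.21658830e+00,  3.53624357e-01,  1.63406385e+00,  2.16977499e-05,
        1.15517942e+00, -2.38906795e-03]), 'qvel': array([-0.00054069, -0.00263835, -0.00314946,  0.00124902, -0.0019769 ,
       -0.00037774]), 'joint_efforts': array([-1.69370836e-03, -6.06351972e+01, -3.42814744e+01, -1.07444362e-04,
        4.00351521e-03, -1.61042294e-05]), 'eef_pos': array([215.21824586, 586.32258001, 230.60659795]), 'tcp_rot': array([-3.14031773e+00, -2.28853134e-05,  2.78976491e+00]), 'contact_force': array([0.80980382, 0.8511866 , 0.58942038]), 'wrist_torque': array([ 0.00606342, -0.00144832,  0.02635904]), 'grasp_force': 0.0, 'opening': 0.9988374728126265}
```

View pics/top0.png

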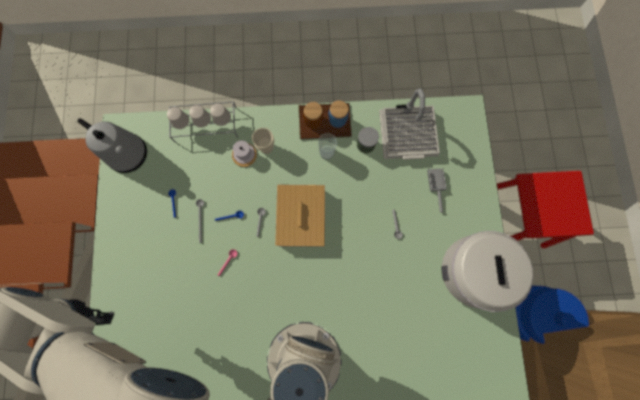

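View pics/scene0.png

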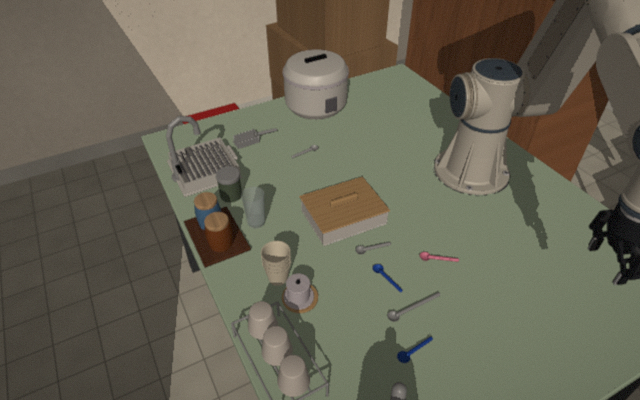

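Candidates for steel spoons, by top-view pixel: (201,222) looks long, (262,222) short and (398,225) short. Blue ones at (174,203) and (230,215), and the pink one at (229,263), are decoys. The lid bar is at about (305,215). Next: a measurement and close crops.

```bash
cat > h.py <<'E'
from rig import r
import numpy as np, cv2
from scipy.spatial.transform import Rotation as R
def cam(n):
    c=r.camera_info(n); return c["K"],cv2.Rodrigues(c["rvec"])[0],c["tvec"]
def ray(n,uv,z):
    K,Rm,t=cam(n); d=Rm.T@np.linalg.inv(K)@np.array([*uv,1.]); o=-Rm.T@t
    return o+d*(z-o[2])/d[2]
def proj(n,p):
    K,Rm,t=cam(n); q=K@(Rm@np.array(p,float)+t); return q[:2]/q[2]
def go(x,y,z,yaw=None,tilt=None):
    """print shift/turn to reach TCP pose, tool down, tool x axis yaw"""
    s=r.sense(); Rc=R.from_euler('xyz',s["tcp_rot"])
    if yaw is None: yaw=s["tcp_rot"][2]
    d=(R.from_euler('xyz',[np.pi,0,yaw]))
    sh=Rc.inv().apply(np.array([x,y,z])-s["eef_pos"])/200; w=(Rc.inv()*d).as_rotvec()/np.pi
    n=max(np.linalg.norm(sh)*200/41.7,np.linalg.norm(w)*180/7.16)
    print(np.round(sh,4),np.round(w,4),"rows>=%.1f"%n)
def steel(n,img=None):
    """ grey-ish bright blobs against green counter: mask"""
    img=r.grab_frame(n) if img is None else img
    lab=cv2.cvtColor(np.ascontiguousarray(img),cv2.COLOR_RGB2LAB).astype(int)
    return ((lab[...,1]>122)).astype(np.uint8),lab
E
python3 - <<'E'
from h import *
im=cv2.imread("pics/top0.png"); sc=cv2.imread("pics/scene0.png")
m,lab=steel("top",im[...,::-1])
n,l,st,ce=cv2.connectedComponentsWithStats(m)
for i in range(1,n):
    x,y,w,h,a=st[i]
    if 25<a<6000 and 100<y+h/2<340 and 100<x<520:
        pts=np.argwhere(l==i)[:,::-1].astype(np.float32)
        P=np.array([ray("top",p,7)[:2] for p in pts]); c=P.mean(0); u,s,vt=np.linalg.svd(P-c); q=(P-c)@vt[0]; 
        print(st[i],np.round(c),"dir",np.round(np.degrees(np.arctan2(vt[0][1],vt[0][0]))),"ends",np.round(c+q.min()*vt[0]),np.round(c+q.max()*vt[0]),"L%.0f"%np.ptp(q),"skew%.2f"%np.mean(q**3), im[l==i].mean(0).round())
a=cv2.resize(im[170:280,150:420],None,fx=2.9,fy=2.9,interpolation=cv2.INTER_CUBIC)
b=cv2.resize(sc[130:270,280:420],None,fx=2,fy=2,interpolation=cv2.INTER_CUBIC)
o=np.zeros((600,800,3),np.uint8); o[:a.shape[0],:a.shape[1]]=a; o[319:599,:280]=b; c=cv2.resize(sc[225:345,340:490],None,fx=2.3,fy=2.3,interpolation=cv2.INTER_CUBIC);o[319:319+c.shape[0],290:290+c.shape[1]]=c
cv2.imwrite("pics/c1.png",o)
E
```

```text
[357 127  22  25 390] [ 791. -280.] dir 164.0 ends [ 834. -293.] [ 739. -265.] L100 skew1745.00 [102. 109. 109.]
[215 128  23  10  65] [842. 255.] dir 85.0 ends [839. 219.] [846. 305.] L86 skew6275.82 [79. 92. 87.]
[ 231  128   43   40 1039] [776. 163.] dir -55.0 ends [725. 236.] [830.  86.] L183 skew9365.61 [100. 114. 123.]
[197 133  17   3  34] [841. 345.] dir -89.0 ends [840. 375.] [842. 313.] L62 skew354.04 [83. 96. 91.]
[321 149  14  11  71] [ 735. -121.] dir 94.0 ends [ 736. -149.] [733. -99.] L51 skew-491.92 [106. 116. 109.]
[427 168  20  45 459] [ 597. -525.] dir -177.0 ends [ 656. -523.] [ 488. -530.] L168 skew48278.02 [102. 109. 109.]Traceback (most recent call last):
  File "<stdin>", line 9, in <module>
  File "h.py", line 7, in ray
    K,Rm,t=cam(n); d=Rm.T@np.linalg.inv(K)@np.array([*uv,1.]); o=-Rm.T@t
           ~~~^^^
  File "h.py", line 5, in cam
    c=r.camera_info(n); return c["K"],cv2.Rodrigues(c["rvec"])[0],c["tvec"]
ValueError: time passes only in moves, steps and waits
```

```bash
python3 - <<'E'
s=open('h.py').read()
s=s.replace('''def cam(n):
    c=r.camera_info(n); return''','''import functools
@functools.cache
def cam(n):
    c=r.camera_info(n); return''')
s+='''
def blobs(im,box=(100,520,100,340),lim=(25,6000)):
    m,lab=steel("top",im); n,l,st,ce=cv2.connectedComponentsWithStats(m)
    for i in range(1,n):
        x,y,w,h,a=st[i]
        if lim[0]<a<lim[1] and box[2]<y+h/2<box[3] and box[0]<x+w/2<box[1]:
            pts=np.argwhere(l==i)[:,::-1].astype(float)
            P=np.array([ray("top",p,7)[:2] for p in pts]); c=P.mean(0); vt=np.linalg.svd(P-c,full_matrices=False)[2]; q=(P-c)@vt[0]
            print(st[i],np.round(c),"dir %.1f"%np.degrees(np.arctan2(vt[0][1],vt[0][0])),"ends",np.round(c+q.min()*vt[0]),np.round(c+q.max()*vt[0]),"L%.0f"%np.ptp(q),im[l==i].mean(0).round())
'''
open('h.py','w').write(s)
E
python3 - <<'E'
from h import *
im=cv2.imread("pics/top0.png"); sc=cv2.imread("pics/scene0.png")
blobs(np.ascontiguousarray(im[...,::-1]))
a=cv2.resize(im[170:280,150:420],None,fx=2.9,fy=2.9,interpolation=cv2.INTER_CUBIC)
b=cv2.resize(sc[130:270,280:420],None,fx=2,fy=2,interpolation=cv2.INTER_CUBIC)
o=np.zeros((600,800,3),np.uint8); o[:a.shape[0],:a.shape[1]]=a; o[319:599,:280]=b; c=cv2.resize(sc[225:345,340:490],None,fx=2.3,fy=2.3,interpolation=cv2.INTER_CUBIC);o[319:319+c.shape[0],290:290+c.shape[1]]=c
cv2.imwrite("pics/c1.png",o)
E
```

```text
[357 127  22  25 390] [ 791. -280.] dir 163.5 ends [ 834. -293.] [ 739. -265.] L100 [109. 109. 102.]
[215 128  23  10  65] [842. 255.] dir 85.4 ends [839. 219.] [846. 305.] L86 [87. 92. 79.]
[ 231  128   43   40 1039] [776. 163.] dir -55.0 ends [725. 236.] [830.  86.] L183 [123. 114. 100.]
[197 133  17   3  34] [841. 345.] dir -88.8 ends [840. 375.] [842. 313.] L62 [91. 96. 83.]
[321 149  14  11  71] [ 735. -121.] dir 93.7 ends [ 736. -149.] [733. -99.] L51 [109. 116. 106.]
[427 168  20  45 459] [ 597. -525.] dir -177.4 ends [ 656. -523.] [ 488. -530.] L168 [109. 109. 102.]
[ 275  184   51   64 3134] [504.  -9.] dir 177.6 ends [623. -14.] [387.  -4.] L237 [151. 119.  73.]
[168 188   9  30 139] [587. 462.] dir -172.4 ends [632. 468.] [521. 454.] L111 [55. 72. 96.]
[196 199   9  43 157] [517. 360.] dir -179.1 ends [585. 361.] [428. 359.] L156 [108. 110.  99.]
[257 208   9  28 117] [498. 139.] dir 169.4 ends [539. 132.] [439. 150.] L102 [113. 115. 105.]
[215 210  29  11 130] [515. 242.] dir -81.3 ends [505. 305.] [521. 201.] L106 [ 61.  82. 113.]
[393 210  10  29 119] [ 441. -359.] dir -174.1 ends [ 505. -352.] [ 400. -363.] L106 [119. 120. 110.]
[217 248  22  29 210] [354. 258.] dir 144.7 ends [394. 230.] [301. 295.] L113 [145. 109. 105.]
```

View pics/c1.png

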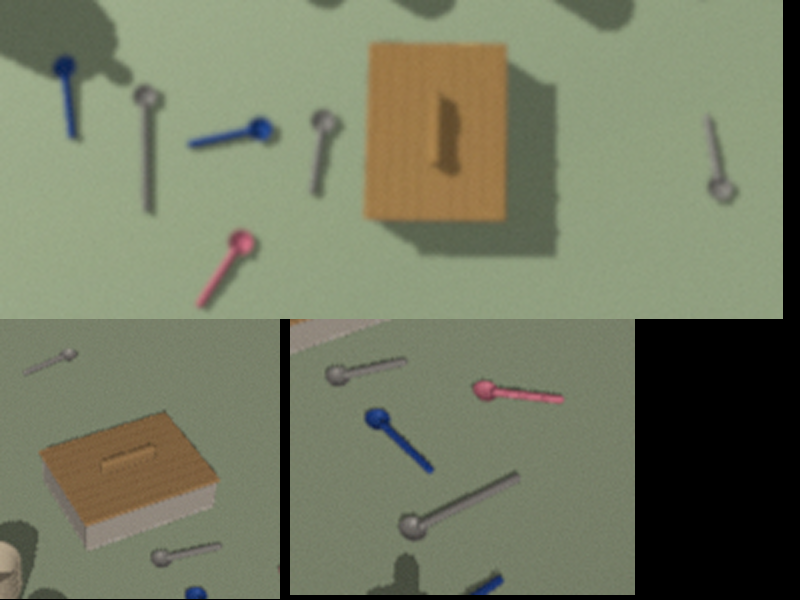

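The crop shows the lid plate at top-view px (275–326, 184–248), bar near (303,216). The scene view shows no cut-out in the box's +x or +y wall, so the cut-out faces the robot (world -x). The steel spoons are one long (x≈507, y≈360) and two short (y≈+140 and -357).

Run:
```python
from h import *
im=np.ascontiguousarray(cv2.imread("pics/top0.png")[...,::-1])
lab=cv2.cvtColor(im,cv2.COLOR_RGB2LAB).astype(int)
m=((lab[...,2]>150)).astype(np.uint8); m[:175]=0;m[:,:265]=0;m[:,340:]=0;m[260:]=0
m=cv2.morphologyEx(m,cv2.MORPH_CLOSE,np.ones((15,15)))
P=np.array([ray("top",p[::-1],61)[:2] for p in np.argwhere(m)],np.float32)
print(cv2.minAreaRect(P),P.mean(0))
sc=np.ascontiguousarray(cv2.imread("pics/scene0.png")[...,::-1])
lab=cv2.cvtColor(sc,cv2.COLOR_RGB2LAB).astype(int)
m=((lab[...,2]>145)).astype(np.uint8); m[:165]=0;m[:,:290]=0;m[:,400:]=0;m[250:]=0
P=np.array([ray("scene",p[::-1],61)[:2] for p in np.argwhere(m)],np.float32)
print(cv2.minAreaRect(P),P.mean(0))
# bar top: brighter pixels
go(510,-10,160,0); go(510,-10,160,np.pi)
```

```text
((497.5128173828125, -9.198959350585938), (171.42620849609375, 215.69158935546875), 86.72876739501953) [496.17078   -9.365462]
((498.6344299316406, -11.904159545898438), (174.89524841308594, 218.53506469726562), 86.41336059570312) [501.33383   -8.392692]
[-2.4111 -2.2906  0.3559] [-1.00e-04  6.00e-04  8.88e-01] rows>=22.3
[-2.4111 -2.2906  0.3559] [-4.00e-04 -1.00e-04 -1.12e-01] rows>=16.0
```

```bash
python3 -m inch '[[[-0.98,-0.92,0,0,0,-0.05],[-0.98,-0.92,0,0,0,-0.05],[-0.98,-0.92,0,0,0,-0.092],[-0.98,-0.92,0,0,0,-0.092],[-0.98,-0.92,0,0,0,-0.092],[-0.98,-0.92,0,0,0,-0.092],[-0.98,-0.92,0,0,0,-0.092],[-0.98,-0.92,0,0,0,-0.092]]]' 0.2 60
python3 - <<'E'
from h import *
go(498,-10,150,3.08)
E
```

```text
clock: 0.77
eef_pos: [337.0, 342.9, 231.1]
tcp_rot: [-3.14, 0.0, 3.076]
contact_force: [0.5, 0.1, 0.2]
opening: 0.602
grasp_force: 0.0
[-0.9194 -1.707   0.4082] [-0.0005  0.     -0.0013] rows>=9.5
```

```bash
python3 -m inch '[[[-0.6,-1,0.1,0,0,0],[-0.6,-1,0.1,0,0,0],[-0.6,-1,0.1,0,0,0],[-0.6,-1,0.1,0,0,0],[-0.6,-1,0.1,0,0,0],[-0.6,-1,0.1,0,0,0],[-0.6,-1,0.1,0,0,0]]]' 0.2
python3 - <<'E'
from h import *
go(498,-10,140,3.08)
E
```

```text
clock: 1.35
eef_pos: [444.7, 136.3, 210.8]
tcp_rot: [-3.14, 0.0, 3.076]
contact_force: [-0.5, 0.5, 0.3]
opening: 0.604
grasp_force: 0.0
[-0.3137 -0.7118  0.3549] [-0.0004  0.0001 -0.0013] rows>=4.1
```

```bash
python3 -m inch '[[[-0.31,-0.71,0.35,0,0,0],[-0.31,-0.71,0.35,0,0,0],[-0.31,-0.71,0.35,0,0,0],[-0.31,-0.71,0.35,0,0,0],[-0.31,-0.71,0.35,0,0,0],[-0.31,-0.71,0.35,0,0,0],[-0.31,-0.71,0.5,0,0,0],[-0.31,-0.71,0.5,0,0,0]]]' -0.3
python3 - <<'E'
from h import *
go(498,-10,64.5,3.08)
for n in("scene","top"):
    im=r.grab_frame(n)[...,::-1]
    u,v=proj(n,[498,-10,72]).astype(int); im=cv2.resize(im[v-75:v+75,u-100:u+100],None,fx=2,fy=2); cv2.imwrite(f"pics/b_{n}.png",im)
cv2.imwrite("pics/b.png",np.hstack([cv2.imread("pics/b_scene.png"),cv2.imread("pics/b_top.png")]))
E
```

```text
clock: 2.02
eef_pos: [494.0, -4.8, 108.7]
tcp_rot: [3.141, -0.004, 3.079]
contact_force: [-1.6, 1.5, -1.0]
opening: 0.349
grasp_force: 0.0
[-0.0226 -0.0246  0.221 ] [ 0.0001 -0.0014 -0.0003] rows>=1.1
```

View pics/b.png

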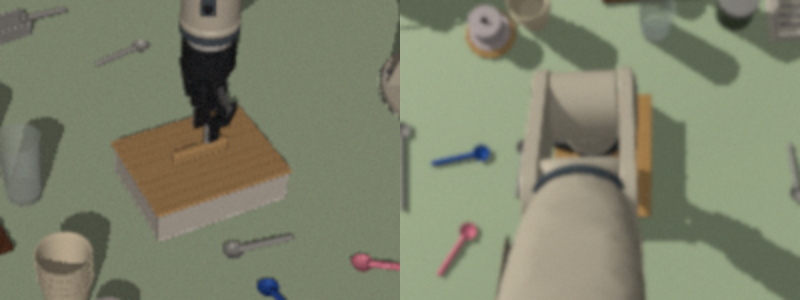

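The gripper stands over the bar with the fingers across it. I'll go down and close.

```bash
python3 -m inch '[[[-0.022,-0.025,0.12,0,0,0],[-0.022,-0.025,0.2,0,0,0],[-0.022,-0.025,0.22,0,0,0],[-0.022,-0.025,0.22,0,0,0],[-0.022,-0.025,0.22,0,0,0]]]' -0.3;  python3 -m inch '[[[0,0,0,0,0,0],[0,0,0,0,0,0],[0,0,0,0,0,0],[0,0,0,0,0,0],[0,0,0,0,0,0],[0,0,0,0,0,0]]]' -1 90
python3 - <<'E'
from h import *
go(498,-10,64.5,3.08)
E
```

```text
clock: 2.53
eef_pos: [500.7, -10.9, 68.4]
tcp_rot: [3.141, 0.001, 3.08]
contact_force: [0.6, -0.5, 0.4]
opening: 0.348
grasp_force: 0.0
clock: 3.03
eef_pos: [501.0, -11.4, 68.9]
tcp_rot: [3.141, 0.002, 3.079]
contact_force: [-2.7, 0.7, 8.9]
opening: 0.134
grasp_force: 88.8
[0.0156 0.0058 0.0221] [ 0.0001  0.0006 -0.0004] rows>=0.1
```

```bash
python3 -m inch '[[[0,0,-0.05,0,0,0],[0,0,-0.12,0,0,0],[0,0,-0.25,0,0,0],[0,0,-0.35,0,0,0],[0,0,-0.35,0,0,0],[0,0,-0.35,0,0,0]]]';  python3 -m inch '[[[0,-0.15,0,0,0,0],[0,-0.3,0,0,0,0],[0,-0.5,0,0,0,0],[0,-0.7,0,0,0,0],[0,-0.85,0.0,0,0,0],[0,-1,0.0,0,0,0],[0,-1,0,0,0,0],[0,-1,0,0,0,0]]]'
python3 - <<'E'
from h import *
go(489,-210,20,3.08)
im=r.grab_frame("scene")[...,::-1];cv2.imwrite("pics/d.png",im)
E
```

```text
clock: 3.53
eef_pos: [501.0, -11.6, 138.7]
tcp_rot: [3.142, 0.003, 3.079]
contact_force: [0.1, 0.4, -4.0]
opening: 0.132
grasp_force: 88.7
clock: 4.2
eef_pos: [486.5, -212.2, 136.0]
tcp_rot: [3.141, -0.002, 3.076]
contact_force: [0.8, 0.1, -3.4]
opening: 0.139
grasp_force: 89.1
[-0.0128  0.0115  0.58  ] [ 0.0002 -0.0007 -0.0013] rows>=2.8
```

View pics/d.png

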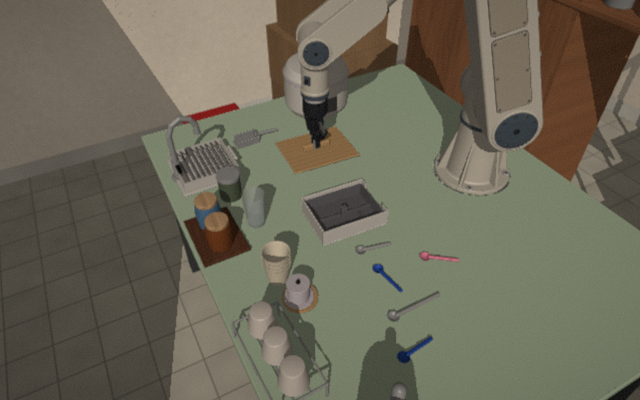

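Lid is off and hanging at px (317,148); the open box is at (345,208). I'll lower it onto the counter.

```bash
python3 -m inch '[[[0,0.01,0.15,0,0,0],[0,0.01,0.3,0,0,0],[0,0.01,0.4,0,0,0],[0,0.01,0.48,0,0,0],[0,0.01,0.53,0,0,0],[0,0.01,0.56,0,0,0],[0,0.01,0.575,0,0,0],[0,0.01,0.575,0,0,0]]]';  python3 -m inch '[[[0,0,0.005,0,0,0],[0,0,0.01,0,0,0],[0,0,0.01,0,0,0]]]'
```

```text
clock: 4.92
eef_pos: [487.9, -208.7, 22.1]
tcp_rot: [3.141, -0.0, 3.079]
contact_force: [0.3, -0.2, -3.9]
opening: 0.14
grasp_force: 89.0
clock: 5.17
eef_pos: [488.3, -209.4, 20.9]
tcp_rot: [-3.141, 0.001, 3.079]
contact_force: [0.4, 0.1, -3.9]
opening: 0.137
grasp_force: 89.0
```

```bash
python3 -m inch '[[[0,0,0.008,0,0,0],[0,0,0.012,0,0,0],[0,0,0.012,0,0,0],[0,0,0.012,0,0,0]]]'
```

```text
clock: 5.5
eef_pos: [488.2, -209.4, 18.9]
tcp_rot: [-3.141, 0.001, 3.079]
contact_force: [-2.1, 1.3, 8.9]
opening: 0.134
grasp_force: 90.8
```

Contact (force went from -4 to +9 N). Next: release, rise, get out of view, and measure the box and post.

```bash
python3 -m inch '[[[0,0,0,0,0,0],[0,0,0,0,0,0],[0,0,0,0,0,0]]]' -0.3; python3 -m inch '[[[0,0,-0.2,0,0,0],[0,0,-0.5,0,0,0],[0,0,-0.75,0,0,0],[0,0,-0.75,0,0,0],[0,0,-0.75,0,0,0],[0,0,-0.75,0,0,0]]]' 0
python3 - <<'E'
from h import *
from h import *
t=r.grab_frame("top")[...,::-1];s=r.grab_frame("scene")[...,::-1]
cv2.imwrite("pics/top1.png",t);cv2.imwrite("pics/scene1.png",s)
u,v=proj("top",[498,-10,40]).astype(int); a=cv2.resize(t[v-45:v+45,u-45:u+45],(400,400),interpolation=cv2.INTER_CUBIC); print(u-45,v-45)
u,v=proj("scene",[498,-10,40]).astype(int); b=cv2.resize(s[v-50:v+50,u-50:u+50],(400,400),interpolation=cv2.INTER_CUBIC); print(u-50,v-50)
cv2.imwrite("pics/e.png",np.hstack([a,b]))
E
```

```text
clock: 5.75
eef_pos: [488.1, -209.3, 18.1]
tcp_rot: [-3.141, 0.001, 3.079]
contact_force: [-0.4, -0.3, 0.2]
opening: 0.354
grasp_force: 0.0
clock: 6.25
eef_pos: [488.9, -209.7, 169.7]
tcp_rot: [-3.14, 0.004, 3.079]
contact_force: [-0.3, 0.2, 0.1]
opening: 0.5
grasp_force: 0.0
255 170
293 158
```

View pics/e.png

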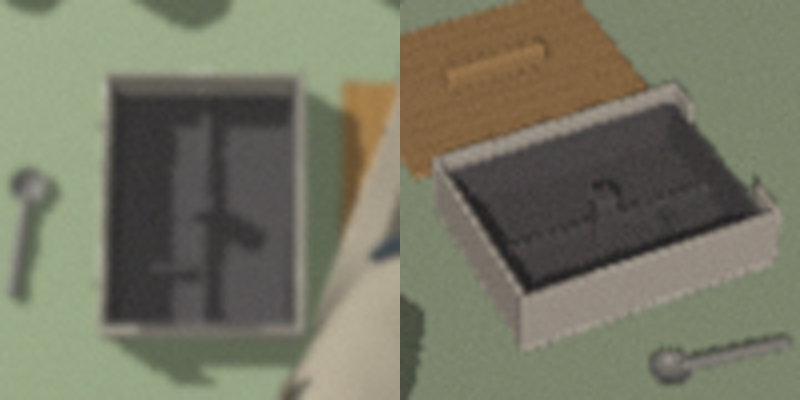

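Left crop: open box, with the tray's cross wall now at lower left (robot end, +y). Right crop: the cut-out is at the robot end, with the tray's high end behind it, and the post top is at about scene px (344,204).

Run:
```python
from h import *
c=[(105,75),(302,75),(305,335),(100,335)]
P=np.array([ray("top",(255+x*.225,170+y*.225),56)[:2] for x,y in c]); print(P.round(),P.mean(0))
print(ray("scene",(293+205*.25,158+187*.25),46))
t=cv2.imread("pics/top1.png"); l=cv2.cvtColor(t,cv2.COLOR_BGR2LAB).astype(int)
m=(l[...,1]>122).astype(np.uint8); m[:180]=0;m[255:]=0;m[:,:274]=0;m[:,326:]=0
Q=np.array([ray("top",p[::-1],56)[:2] for p in np.argwhere(m)],np.float32);print(cv2.minAreaRect(Q))
c=[(437,158),(520,348),(775,205),(677,88)]  # rim near-corner etc
P=[ray("scene",(293+(x-400)*.25,158+y*.25),z)[:2].round() for x,y,z in[(437,160,56),(521,297,56),(778,210,56),(680,90,56)]];print(P,np.mean(P,0))
go(500,-11,120,3.08)
```

```text
[[603.  63.]
 [595. -97.]
 [385. -87.]
 [393.  74.]] [494.07781449 -11.96789127]
[492.41725366 -17.03194405  46.        ]
((480.7635803222656, -12.225273132324219), (170.08935546875, 243.23240661621094), 86.94078063964844)
[array([595., -95.]), array([608.,  61.]), array([398.,  74.]), array([389., -76.])] [497.5  -9. ]
[-0.0023  0.9915  0.2357] [ 0.0001 -0.0004 -0.0004] rows>=4.9
```

```bash
python3 -m inch '[[[0.01,0.99,0.24,0,0,0],[0.01,0.99,0.24,0,0,0],[0.01,0.99,0.24,0,0,0],[0.01,0.99,0.24,0,0,0],[0.01,0.99,0.24,0,0,0],[0.01,0.99,0.24,0,0,0],[0.01,0.99,0.24,0,0,0],[0.01,0.99,0.24,0,0,0]]]' 0.05;  python3 - <<'E'
from h import *
go(497,-11,27,3.085)
u,v=proj("scene",[498,-10,40]).astype(int);s=r.grab_frame("scene")[...,::-1];cv2.imwrite("pics/f.png",cv2.resize(s[v-50:v+50,u-50:u+50],(500,500)))
E
```

```text
clock: 7.02
eef_pos: [497.4, -11.4, 118.7]
tcp_rot: [-3.141, -0.002, 3.08]
contact_force: [0.2, -0.9, -0.1]
opening: 0.526
grasp_force: 0.0
[0.0011 0.0022 0.4585] [-0.0001 -0.0008 -0.0016] rows>=2.2
```

View pics/f.png

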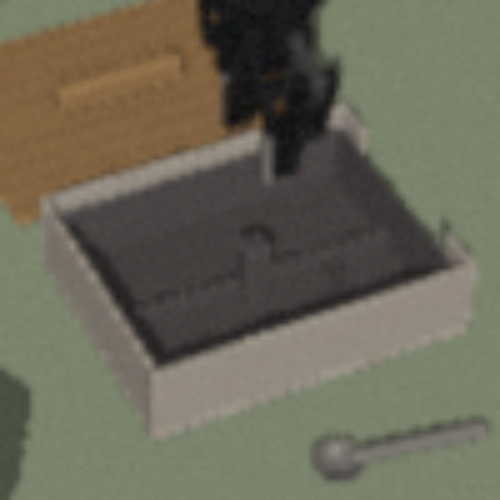

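The gripper is above the post (post top at crop px (257,235)), so I'll go down.

```bash
python3 -m inch '[[[0,0,0.15,0,0,0],[0,0,0.3,0,0,0],[0,0,0.38,0,0,0],[0,0,0.42,0,0,0],[0,0,0.445,0,0,0],[0,0,0.455,0,0,0],[0,0,0.455,0,0,0]]]';  python3 -m inch '[[[0,0,0,0,0,0],[0,0,0,0,0,0],[0,0,0,0,0,0],[0,0,0,0,0,0],[0,0,0,0,0,0],[0,0,0,0,0,0]]]' -1 100
```

```text
clock: 7.65
eef_pos: [498.6, -11.9, 29.2]
tcp_rot: [-3.142, 0.001, 3.078]
contact_force: [0.2, -0.9, 0.3]
opening: 0.528
grasp_force: 0.0
clock: 8.15
eef_pos: [498.9, -11.5, 30.1]
tcp_rot: [-3.142, 0.002, 3.079]
contact_force: [-1.8, -0.1, 8.3]
opening: 0.181
grasp_force: 98.2
```

```bash
python3 -m inch '[[[0,0,-0.05,0,0,0],[0,0,-0.12,0,0,0],[0,0,-0.22,0,0,0],[0,0,-0.35,0,0,0],[0,0,-0.5,0,0,0],[0,0,-0.5,0,0,0],[0,0,-0.5,0,0,0],[0,0,-0.5,0,0,0]]]';  python3 -m inch '[[[0,0,0,0,0,0.04],[0,0,0,0,0,0.08],[0,0,0,0,0,0.12],[0,0,0,0,0,0.16],[0,0,0,0,0,0.19],[0,0,0,0,0,0.22],[0,0,0,0,0,0.25],[0,0,0,0,0,0.25]]]'
python3 - <<'E'
from h import *
go(498.5,-11.5,130,3.079-np.pi)
cv2.imwrite("pics/g.png",r.grab_frame("scene")[150:350,200:460,::-1])
E
```

```text
clock: 8.82
eef_pos: [497.7, -11.4, 128.8]
tcp_rot: [3.142, -0.0, 3.079]
contact_force: [0.7, 0.3, -3.3]
opening: 0.18
grasp_force: 98.4
clock: 9.48
eef_pos: [497.0, -11.4, 127.4]
tcp_rot: [-3.139, -0.002, 2.289]
contact_force: [-0.8, 0.1, -2.3]
opening: 0.18
grasp_force: 98.3
[-0.0055  0.0054 -0.0132] [-1.100e-03  5.000e-04  7.486e-01] rows>=18.8
```

View pics/g.png

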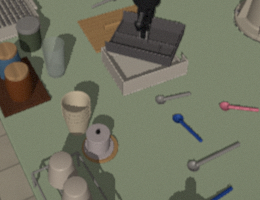

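The tray is held above the box (crop px (148,42)) and turning.

```bash
python3 -m inch '[[[0,0,0,0,0,0.04],[0,0,0,0,0,0.08],[0,0,0,0,0,0.12],[0,0,0,0,0,0.16],[0,0,0,0,0,0.2],[0,0,0,0,0,0.24],[0,0,0,0,0,0.25],[0,0,0,0,0,0.25]]]';python3 -m inch '[[[0,0,0,0,0,0.04],[0,0,0,0,0,0.08],[0,0,0,0,0,0.12],[0,0,0,0,0,0.16],[0,0,0,0,0,0.2],[0,0,0,0,0,0.24],[0,0,0,0,0,0.25],[0,0,0,0,0,0.25]]]';python3 -m inch '[[[0,0,0,0,0,0.04],[0,0,0,0,0,0.08],[0,0,0,0,0,0.12],[0,0,0,0,0,0.16],[0,0,0,0,0,0.2],[0,0,0,0,0,0.24],[0,0,0,0,0,0.25],[0,0,0,0,0,0.25]]]'
python3 - <<'E'
from h import *
go(498.5,-11.5,30,3.079-np.pi); go(498.5,-11.5,30,0)
E
```

```text
clock: 10.2
eef_pos: [497.6, -11.4, 128.1]
tcp_rot: [-3.14, 0.0, 1.51]
contact_force: [1.0, -0.1, -2.2]
opening: 0.179
grasp_force: 98.3
clock: 10.87
eef_pos: [497.8, -11.4, 128.3]
tcp_rot: [-3.141, 0.001, 0.725]
contact_force: [-0.2, -0.2, -3.2]
opening: 0.181
grasp_force: 98.3
clock: 11.53
eef_pos: [497.9, -11.4, 128.5]
tcp_rot: [3.142, 0.001, -0.06]
contact_force: [0.0, 0.4, -3.4]
opening: 0.176
grasp_force: 98.3
[3.400e-03 2.000e-04 4.926e-01] [0.     0.0003 0.0009] rows>=2.4
[3.400e-03 2.000e-04 4.926e-01] [ 0.      0.0003 -0.019 ] rows>=2.4
```

```bash
python3 -m inch '[[[-0.006,0,0.1,0,0,0],[-0.006,0,0.2,0,0,0],[-0.006,0,0.28,0,0,0],[-0.006,0,0.34,0,0,0],[-0.006,0,0.38,0,0,0],[-0.006,0,0.41,0,0,0],[-0.006,0,0.42,0,0,0],[-0.006,0,0.42,0,0,0]]]';python3 -m inch '[[[0,0,0.01,0,0,0],[0,0,0.02,0,0,0],[0,0,0.03,0,0,0],[0,0,0.04,0,0,0],[0,0,0.05,0,0,0],[0,0,0.05,0,0,0]]]'
```

```text
clock: 12.2
eef_pos: [497.0, -11.4, 44.7]
tcp_rot: [3.142, 0.0, -0.061]
contact_force: [-0.4, -0.1, -2.7]
opening: 0.181
grasp_force: 98.4
clock: 12.7
eef_pos: [497.0, -11.4, 34.6]
tcp_rot: [3.142, 0.0, -0.063]
contact_force: [-0.5, 0.4, -3.1]
opening: 0.18
grasp_force: 98.4
```

Free descent so far, with about 4.5 mm to go.

```bash
python3 -m inch '[[[0,0,0.007,0,0,0],[0,0,0.014,0,0,0],[0,0,0.021,0,0,0],[0,0,0.026,0,0,0],[0,0,0.026,0,0,0],[0,0,0.026,0,0,0]]]'; python3 -m inch '[[[0,0,0,0,0,0],[0,0,0,0,0,0],[0,0,0,0,0,0],[0,0,0,0,0,0]]]' 0;python3 -m inch '[[[0,0,-0.1,0,0,0],[0,0,-0.3,0,0,0],[0,0,-0.5,0,0,0],[0,0,-0.7,0,0,0],[0,0,-0.7,0,0,0],[0,0.3,-0.7,0,0,0],[0,0.7,-0.7,0,0,0],[0,0.9,-0.7,0,0,0]]]' 0
```

```text
clock: 13.2
eef_pos: [497.1, -11.4, 30.2]
tcp_rot: [3.142, -0.0, -0.063]
contact_force: [-2.1, 1.2, 5.8]
opening: 0.176
grasp_force: 99.7
clock: 13.53
eef_pos: [497.2, -11.4, 29.7]
tcp_rot: [-3.142, -0.0, -0.063]
contact_force: [-0.4, -0.5, 0.1]
opening: 0.502
grasp_force: 0.0
clock: 14.2
eef_pos: [489.3, -137.0, 170.2]
tcp_rot: [3.141, -0.001, -0.06]
contact_force: [0.9, -0.4, 0.1]
opening: 0.498
grasp_force: 0.0
```

Run:
```python
from h import *
t=r.grab_frame("top")[...,::-1];s=r.grab_frame("scene")[...,::-1]
blobs(np.ascontiguousarray(t[...,::-1]),(180,420,195,300),(80,300))
a=cv2.resize(t[170:260,255:345],(400,400),interpolation=cv2.INTER_CUBIC)
b=cv2.resize(s[158:258,293:393],(400,400),interpolation=cv2.INTER_CUBIC)
cv2.imwrite("pics/i.png",np.hstack([a,b]))
```

```text
[196 199   9  44 156] [516. 360.] dir -179.0 ends [585. 361.] [425. 359.] L160 [111. 113. 103.]
[257 208   9  28 115] [498. 139.] dir 169.9 ends [538. 132.] [439. 150.] L101 [116. 118. 107.]
[215 211  30  10 130] [515. 242.] dir -81.2 ends [505. 305.] [522. 198.] L108 [ 62.  84. 116.]
[393 210  10  29 118] [ 441. -359.] dir -174.3 ends [ 505. -352.] [ 401. -363.] L105 [122. 123. 113.]
[217 248  22  29 210] [353. 259.] dir 144.5 ends [393. 230.] [300. 297.] L115 [150. 112. 108.]
```

View pics/i.png

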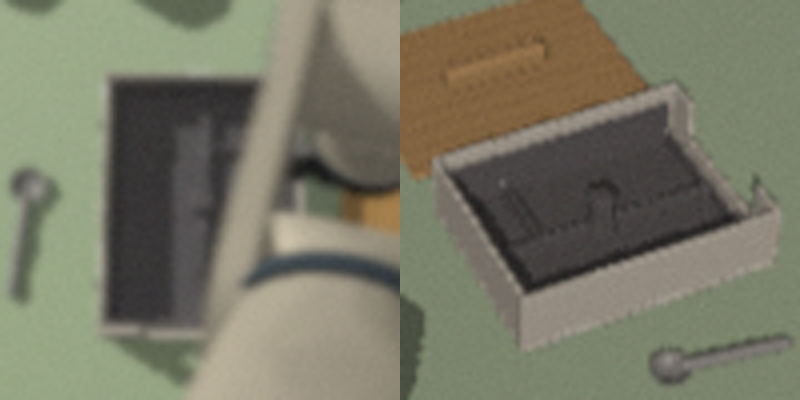

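The tray is home again at the same height, low end at the cut-out, cross wall at the far -y corner and long bay on the +y side. Next is short spoon B at (453,-357).

Run:
```python
from h import *
go(453,-357.5,60,0.103)
```

```text
[-0.1084  1.0917  0.5516] [ 0.0006 -0.0003 -0.054 ] rows>=5.9
```

```bash
python3 -m inch '[[[-0.1,0.99,0,0,0,-0.05],[-0.1,0.99,0,0,0,-0.05],[-0.1,0.99,0,0,0,-0.05],[-0.1,0.99,0,0,0,-0.05],[-0.1,0.99,0.2,0,0,-0.053],[-0.1,0.99,0.4,0,0,-0.053],[-0.1,0.99,0.5,0,0,-0.053],[-0.1,0.99,0.5,0,0,-0.053]]]' -0.3
python3 - <<'E'
from h import *
s=r.grab_frame("scene")[...,::-1];t=r.grab_frame("top")
blobs(t,(380,420,195,300),(60,300))
go(453,-357.5,4,0.103)
u,v=proj("scene",[453,-357,10]).astype(int);print(u,v)
cv2.imwrite("pics/j.png",cv2.resize(s[v-40:v+40,u-40:u+40],(400,400)))
E
```

```text
clock: 14.97
eef_pos: [453.3, -330.7, 64.3]
tcp_rot: [-3.136, 0.007, 0.102]
contact_force: [-1.9, 1.2, -0.0]
opening: 0.346
grasp_force: 0.0
[-0.0294  0.1268  0.326 ] [-0.0006  0.0006  0.0002] rows>=1.7
305 150
```

View pics/j.png

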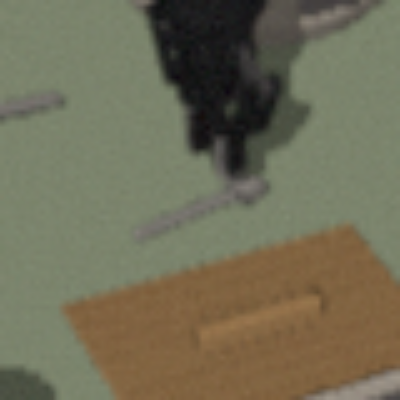

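Spoon B lies under the gripper at crop px (140–265, 185–235), where I expected it. I'll centre, go down and grip.

```bash
python3 -m inch '[[[-0.03,0.127,0.0,0,0,0],[-0.03,0.127,0.1,0,0,0],[-0.03,0.127,0.2,0,0,0],[-0.03,0.127,0.27,0,0,0],[-0.03,0.127,0.27,0,0,0],[-0.03,0.127,0.27,0,0,0]]]' -0.3
python3 - <<'E'
from h import *
go(453,-357.5,4,0.103)
E
```

```text
clock: 15.57
eef_pos: [454.6, -358.4, 17.4]
tcp_rot: [3.141, -0.001, 0.105]
contact_force: [0.6, 0.1, 0.3]
opening: 0.35
grasp_force: 0.0
[-0.0074 -0.0052  0.0668] [ 0.0003 -0.0004  0.0005] rows>=0.3
```

```bash
python3 -m inch '[[[-0.005,0,0.03,0,0,0],[-0.005,0,0.06,0,0,0],[-0.005,0,0.068,0,0,0],[-0.005,0,0.068,0,0,0],[-0.005,0,0.068,0,0,0]]]'; python3 -m inch '[[[0,0,0,0,0,0],[0,0,0,0,0,0],[0,0,0,0,0,0],[0,0,0,0,0,0],[0,0,0,0,0,0]]]' -1 60;  python3 -m inch '[[[0,0,-0.03,0,0,0],[0,0,-0.08,0,0,0],[0,0,-0.2,0,0,0],[0,0,-0.4,0,0,0],[0,0,-0.6,0,0,0],[0,0,-0.6,0,0,0],[0,0,-0.6,0,0,0]]]'
python3 - <<'E'
from h import *
C=np.array([497,-11.4]);x=np.array([.998,-.06]);y=np.array([.06,.998])
p=C+x*(-23.5-13)+y*(-38-9);print(p)
go(*p,120,-0.06)
E
```

```text
clock: 15.98
eef_pos: [452.5, -358.4, 2.2]
tcp_rot: [-3.142, 0.0, 0.104]
contact_force: [0.1, -0.8, 1.2]
opening: 0.35
grasp_force: 0.0
clock: 16.4
eef_pos: [452.6, -358.6, 2.4]
tcp_rot: [3.141, -0.0, 0.104]
contact_force: [0.7, 0.5, 5.2]
opening: 0.085
grasp_force: 58.9
clock: 16.98
eef_pos: [454.0, -359.7, 125.5]
tcp_rot: [3.137, -0.004, 0.104]
contact_force: [-0.2, 0.2, -1.3]
opening: 0.082
grasp_force: 58.8
[457.753 -56.116]
[ 0.1759 -1.5078  0.0219] [ 0.0012 -0.0014  0.0521] rows>=7.3
```

```bash
python3 -m inch '[[[0.1,-0.98,0,0,0,0.052],[0.1,-0.98,0,0,0,0.052],[0.1,-0.98,0,0,0,0.052],[0.1,-0.98,0,0,0,0.052],[0.1,-0.98,0,0,0,0.052],[0.1,-0.98,0,0,0,0.052],[0.1,-0.98,0,0,0,0.052]]]'
python3 - <<'E'
from h import *
C=np.array([497,-11.4]);x=np.array([.998,-.06]);y=np.array([.06,.998])
p=C+x*(-23.5-9)+y*(-44);print(p)
go(*p,80,-0.06)
E
```

```text
clock: 17.57
eef_pos: [451.3, -159.8, 121.4]
tcp_rot: [-3.141, 0.002, -0.057]
contact_force: [0.2, -1.1, -0.0]
opening: 0.081
grasp_force: 58.9
[461.925 -53.362]
[ 0.0235 -0.5342  0.2073] [-0.0001  0.0006  0.0011] rows>=2.8
```

```bash
python3 -m inch '[[[0.02,-0.15,0,0,0,0],[0.02,-0.35,0,0,0,0],[0.023,-0.533,0,0,0,0],[0.023,-0.533,0.1,0,0,0],[0.023,-0.533,0.2,0,0,0],[0.023,-0.533,0.2,0,0,0],[0.023,-0.533,0.2,0,0,0]]]'
python3 - <<'E'
from h import *
go(461.9,-53.4,11,-0.06)
s=r.grab_frame("scene")[...,::-1];cv2.imwrite("pics/k.png",cv2.resize(s[138:238,293:393],(500,500)))
E
```

```text
clock: 18.15
eef_pos: [462.1, -56.0, 81.2]
tcp_rot: [-3.142, 0.003, -0.06]
contact_force: [0.7, 0.1, 0.7]
opening: 0.086
grasp_force: 58.9
[-0.0009 -0.0127  0.3511] [-0.      0.001  -0.0001] rows>=1.7
```

View pics/k.png

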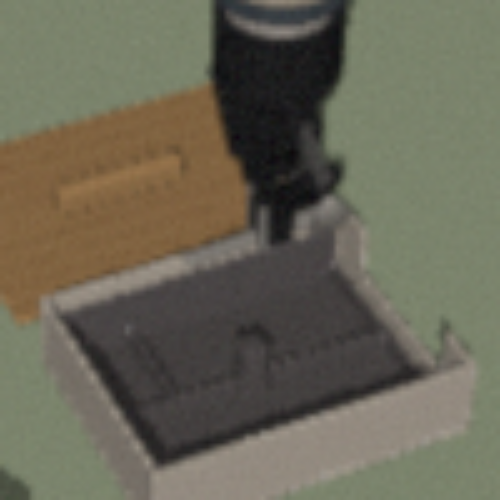

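The spoon is held level over the short bay (crop px (190–340, 215–270)). I'll lower it.

```bash
python3 -m inch '[[[0,-0.011,0.06,0,0,0],[0,-0.011,0.12,0,0,0],[0,-0.011,0.18,0,0,0],[0,-0.011,0.22,0,0,0],[0,-0.011,0.26,0,0,0],[0,-0.011,0.29,0,0,0],[0,-0.011,0.31,0,0,0],[0,-0.011,0.31,0,0,0]]]'; python3 -m inch '[[[0,0,0.01,0,0,0],[0,0,0.02,0,0,0],[0,0,0.03,0,0,0],[0,0,0.035,0,0,0],[0,0,0.035,0,0,0]]]'
```

```text
clock: 18.87
eef_pos: [462.9, -53.2, 19.6]
tcp_rot: [-3.142, 0.001, -0.06]
contact_force: [-0.5, -0.0, 0.1]
opening: 0.088
grasp_force: 58.9
clock: 19.28
eef_pos: [463.1, -53.1, 13.0]
tcp_rot: [3.142, 0.0, -0.06]
contact_force: [-0.5, -0.6, -0.8]
opening: 0.086
grasp_force: 58.9
```

```bash
python3 -m inch '[[[0,0,0.006,0,0,0],[0,0,0.012,0,0,0],[0,0,0.015,0,0,0],[0,0,0.015,0,0,0]]]'; python3 -m inch '[[[0,0,0,0,0,0],[0,0,0,0,0,0],[0,0,0,0,0,0]]]' -0.65;python3 -m inch '[[[0,0,-0.05,0,0,0],[0,0,-0.15,0,0,0],[0,0,-0.25,0,0,0],[0,0,-0.35,0,0,0],[0,0,-0.35,0,0,0]]]'
python3 - <<'E'
from h import *
s=r.grab_frame("scene")[...,::-1];cv2.imwrite("pics/l.png",cv2.resize(s[138:238,293:393],(500,500)))
E
```

```text
clock: 19.62
eef_pos: [463.2, -53.1, 10.0]
tcp_rot: [-3.142, 0.0, -0.06]
contact_force: [-0.1, 1.1, 0.4]
opening: 0.086
grasp_force: 59.1
clock: 19.87
eef_pos: [464.2, -52.5, 11.0]
tcp_rot: [-3.141, -0.002, -0.06]
contact_force: [0.2, 8.2, 13.0]
opening: 0.175
grasp_force: 3.0
clock: 20.28
eef_pos: [465.2, -53.5, 83.5]
tcp_rot: [3.141, -0.005, -0.06]
contact_force: [1.1, -0.5, 0.2]
opening: 0.176
grasp_force: 0.0
```

View pics/l.png

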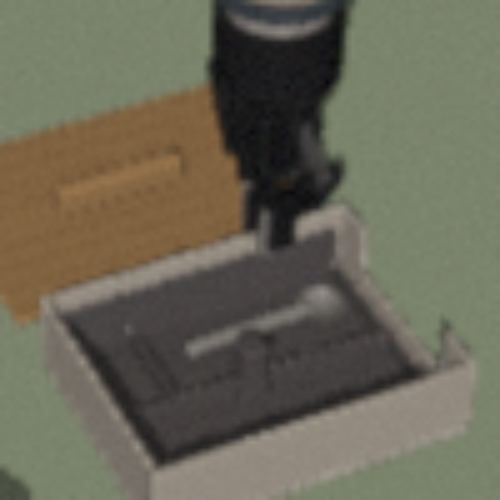

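The spoon lies flat in the short bay: bowl at crop px (320,297), handle end at (195,350). I'll measure it by brightness and then push it against the outer wall.

```bash
cat >> h.py <<'E'
C=np.array([497,-11.4]);X=np.array([.998,-.06]);Y=np.array([.06,.998])
def loc(p): d=np.array(p[:2])-C; return np.array([d@X,d@Y])
def bay(n="scene",thr=95,z=13.5):
    im=r.grab_frame(n); g=cv2.cvtColor(np.ascontiguousarray(im),cv2.COLOR_RGB2GRAY)
    poly=np.array([proj(n,[*(C+X*a+Y*b),47]) for a,b in[(-90,-70),(90,-70),(90,70),(-90,70)]]) if n=="top" else np.array([proj(n,[*(C+X*a+Y*b),20]) for a,b in[(-92,-66),(92,-66),(92,45),(-92,45)]])
    k=np.zeros(g.shape,np.uint8); cv2.fillPoly(k,[poly.astype(np.int32)],1)
    m=((g>thr)&(k>0)).astype(np.uint8); N,l,st,_=cv2.connectedComponentsWithStats(m)
    for i in range(1,N):
        if st[i,4]<15: continue
        P=np.array([loc(ray(n,p[::-1],z)) for p in np.argwhere(l==i)]); c=P.mean(0); v=np.linalg.svd(P-c,full_matrices=False)[2][0]; q=(P-c)@v
        print(n,st[i],"ends(tray)",(c+q.min()*v).round(),(c+q.max()*v).round(),"L%.0f"%np.ptp(q))
    return g
E
python3 - <<'E'
from h import *
g=bay(thr=85); bay(thr=100)
p=C+X*(-30)+Y*(-12); go(*p,83,-.06)
E
```

```text
scene [330 195  32  15 114] ends(tray) [-85. -49.] [ 26. -43.] L111
scene [307 207  17  25  53] ends(tray) [ 88. -76.] [88. 38.] L114
scene [343 195  18   9  51] ends(tray) [-82. -51.] [-24. -43.] L59
scene [330 203  11   6  22] ends(tray) [-13. -46.] [ 24. -42.] L36
scene [307 207  17  25  49] ends(tray) [ 88. -76.] [89. 38.] L114
[ 0.0072 -0.1587 -0.0143] [ 0.     -0.0001  0.0001] rows>=0.8
```

```bash
python3 - <<'E'
from h import *
p=C+X*(-42)+Y*(-22); go(*p,12,-.06)
E
python3 -m inch '[[[-0.03,-0.1,0,0,0,0],[-0.057,-0.108,0,0,0,0],[-0.057,-0.108,0,0,0,0],[-0.057,-0.108,0,0,0,0]]]' -1 40;  python3 - <<'E'
from h import *
p=C+X*(-42)+Y*(-22); go(*p,12,-.06)
E
```

```text
[-0.0529 -0.1087  0.3407] [ 0.     -0.0001  0.0001] rows>=1.7
clock: 20.77
eef_pos: [452.3, -30.9, 79.4]
tcp_rot: [3.141, 0.002, -0.059]
contact_force: [0.0, 0.3, 0.3]
opening: -0.001
grasp_force: 0.0
[ 0.0079 -0.0009  0.3371] [0.     0.0005 0.0004] rows>=1.6
```

Fingers shut; go down, then push toward -y (tool +y) by about 12 mm.

```bash
python3 -m inch '[[[0,0,0.1,0,0,0],[0,0,0.2,0,0,0],[0,0,0.27,0,0,0],[0,0,0.31,0,0,0],[0,0,0.335,0,0,0],[0,0,0.335,0,0,0],[0,0,0.335,0,0,0]]]'; python3 -m inch '[[[0,0.015,0,0,0,0],[0,0.03,0,0,0,0],[0,0.045,0,0,0,0],[0,0.06,0,0,0,0],[0,0.06,0,0,0,0]]]'
python3 - <<'E'
from h import *
print(loc(r.sense()["eef_pos"])); bay(thr=85)
E
```

```text
clock: 21.35
eef_pos: [453.3, -31.1, 13.2]
tcp_rot: [3.142, 0.0, -0.06]
contact_force: [0.1, -0.1, -0.6]
opening: 0.003
grasp_force: 0.0
clock: 21.77
eef_pos: [452.5, -43.4, 13.4]
tcp_rot: [3.141, -0.001, -0.06]
contact_force: [-0.5, -0.3, 0.5]
opening: -0.002
grasp_force: 0.0
[-42.45696826 -34.6198674 ]
scene [330 200  17   9  52] ends(tray) [-33. -50.] [ 26. -44.] L60
scene [307 207  17  25  52] ends(tray) [ 88. -76.] [89. 38.] L114
```

```bash
python3 -m inch '[[[0,0.015,0,0,0,0],[0,0.03,0,0,0,0],[0,0.03,0,0,0,0]]]';  python3 -m inch '[[[0,-0.03,-0.0,0,0,0],[0.1,-0.03,0,0,0,0],[0.2,-0.03,0,0,0,0],[0.25,-0.03,0,0,0,0],[0.25,-0.015,0,0,0,0],[0.25,0,0,0,0,0],[0.25,0.01,0,0,0,0],[0.25,0.01,0,0,0,0]]]'; python3 -m inch '[[[0,-0.04,0,0,0,0],[0,-0.04,-0.2,0,0,0],[0,-0.04,-0.35,0,0,0],[0,-0.04,-0.35,0,0,0]]]';python3 - <<'E'
from h import *
print(loc(r.sense()["eef_pos"])); bay(thr=85)
E
```

```text
clock: 22.07
eef_pos: [452.0, -49.2, 13.1]
tcp_rot: [3.142, -0.0, -0.06]
contact_force: [-0.0, -0.6, 0.7]
opening: 0.006
grasp_force: 0.1
clock: 22.73
eef_pos: [500.3, -54.1, 12.8]
tcp_rot: [-3.142, 0.002, -0.06]
contact_force: [0.7, -0.4, 0.6]
opening: -0.002
grasp_force: 0.0
clock: 23.07
eef_pos: [504.8, -45.5, 87.5]
tcp_rot: [3.141, -0.006, -0.06]
contact_force: [2.0, 1.1, 0.3]
opening: 0.0
grasp_force: 0.0
[  9.81832309 -33.54307334]
scene [329 193  31  14 124] ends(tray) [-84. -60.] [ 25. -54.] L109
scene [307 207  17  25  52] ends(tray) [ 88. -76.] [89. 38.] L114
```

Spoon B is now against the outer wall (y -54 to -60 in the tray frame). Next, spoon A.

```bash
python3 -m inch '[[[0,-0.5,-0.1,0,0,0.037],[-0.08,-0.93,-0.1,0,0,0.037],[-0.08,-0.93,-0.1,0,0,0.037],[-0.08,-0.93,-0.1,0,0,0.037],[-0.08,-0.93,-0.1,0,0,0.037],[-0.08,-0.93,-0.1,0,0,0.037]]]' -0.3
python3 - <<'E'
from h import *
s=r.grab_frame("scene"); m,_=steel("scene",s)
u,v=proj("scene",[490,141,7]).astype(int); k=np.zeros_like(m);k[v-25:v+25,u-35:u+35]=1
N,l,st,_=cv2.connectedComponentsWithStats(m*k)
for i in range(1,N):
    if st[i,4]>40:
        P=np.array([ray("scene",p[::-1],6.5)[:2] for p in np.argwhere(l==i)]);c=P.mean(0);w=np.linalg.svd(P-c,full_matrices=False)[2][0];q=(P-c)@w;print(st[i],(c+q.min()*w).round(),(c+q.max()*w).round())
blobs(r.grab_frame("top"),(180,280,195,260),(80,300))
go(488.5,141,4,-.176)
E
```

```text
clock: 23.62
eef_pos: [496.6, 145.1, 102.8]
tcp_rot: [-3.141, 0.0, -0.173]
contact_force: [0.5, -1.2, 0.2]
opening: 0.348
grasp_force: 0.0
[337 222  51  20 593] [558.  36.] [395.  77.]
[355 241  36  14 205] [435. 149.] [539. 127.]
[372 263  12   9  89] [526. 196.] [507. 224.]
[-0.0371  0.0097  0.4916] [0.0002 0.0004 0.0009] rows>=2.4
```

```bash
python3 -m inch '[[[-0.04,0.012,0.1,0,0,0],[-0.04,0.012,0.2,0,0,0.003],[-0.04,0.012,0.3,0,0,0.003],[-0.04,0.012,0.4,0,0,0.003],[-0.04,0.012,0.46,0,0,0.003],[-0.04,0.012,0.495,0,0,0.003],[-0.04,0.012,0.495,0,0,0.003],[-0.04,0.012,0.495,0,0,0.003]]]'; python3 -m inch '[[[0,0,0,0,0,0],[0,0,0,0,0,0],[0,0,0,0,0,0],[0,0,0,0,0,0],[0,0,0,0,0,0]]]' -1 60;  python3 -m inch '[[[0,0,-0.03,0,0,0],[0,0,-0.08,0,0,0],[0,0,-0.2,0,0,0],[0,0,-0.4,0,0,0],[0,0,-0.6,0,0,0],[0,0,-0.6,0,0,0],[0,0,-0.6,0,0,0]]]'
python3 - <<'E'
from h import *
p=C+X*(-23.5+7)+Y*(-27.5)
go(*p,100,-0.06)
E
```

```text
clock: 24.38
eef_pos: [488.8, 139.1, 3.9]
tcp_rot: [3.141, 0.001, -0.186]
contact_force: [0.3, 0.8, 0.0]
opening: 0.349
grasp_force: 0.0
clock: 24.8
eef_pos: [489.7, 139.9, 5.0]
tcp_rot: [-3.141, -0.001, -0.185]
contact_force: [0.4, -3.4, 6.6]
opening: 0.081
grasp_force: 59.1
clock: 25.38
eef_pos: [490.9, 140.5, 127.4]
tcp_rot: [-3.139, -0.005, -0.185]
contact_force: [-0.9, 0.4, -1.1]
opening: 0.082
grasp_force: 58.9
[0.1043 0.8878 0.1351] [-0.0008 -0.0018 -0.0398] rows>=4.3
```

```bash
python3 -m inch '[[[0.1,0.2,0.1,0,0,-0.04],[0.1,0.4,0.1,0,0,-0.04],[0.1,0.6,0.1,0,0,-0.04],[0.104,0.75,0.13,0,0,-0.04],[0.104,0.85,0.13,0,0,-0.04],[0.104,0.888,0.13,0,0,-0.04],[0.104,0.888,0.13,0,0,-0.04]]]'
python3 - <<'E'
from h import *
p=C+X*(-23.5+7)+Y*(-27.5)
go(*p,13,-0.06)
E
```

```text
clock: 25.97
eef_pos: [475.7, -39.7, 97.5]
tcp_rot: [-3.142, 0.002, -0.062]
contact_force: [-0.6, 0.3, 0.4]
opening: 0.083
grasp_force: 58.9
[ 0.0159 -0.0103  0.4223] [-0.      0.0006 -0.0007] rows>=2.0
```

```bash
python3 -m inch '[[[0.012,-0.007,0.1,0,0,0],[0.012,-0.007,0.18,0,0,0],[0.012,-0.007,0.25,0,0,0],[0.012,-0.007,0.3,0,0,0],[0.012,-0.007,0.34,0,0,0],[0.012,-0.007,0.37,0,0,0],[0.012,-0.007,0.38,0,0,0],[0.012,-0.007,0.38,0,0,0]]]'; python3 -m inch '[[[0,0,0.01,0,0,0],[0,0,0.02,0,0,0],[0,0,0.03,0,0,0],[0,0,0.035,0,0,0],[0,0,0.035,0,0,0]]]'
python3 - <<'E'
from h import *
print(loc(r.sense()["eef_pos"])); bay(thr=85)
E
```

```text
clock: 26.63
eef_pos: [479.2, -37.0, 21.8]
tcp_rot: [-3.142, 0.0, -0.059]
contact_force: [-0.9, 0.4, -0.3]
opening: 0.082
grasp_force: 58.9
clock: 27.05
eef_pos: [479.2, -37.4, 15.0]
tcp_rot: [3.142, -0.0, -0.06]
contact_force: [0.1, -0.3, 0.0]
opening: 0.081
grasp_force: 58.9
[-16.16032127 -26.98129942]
scene [329 200  11  12  84] ends(tray) [-10. -67.] [ 26. -27.] L55
scene [349 200  12   7  38] ends(tray) [-74. -31.] [-31. -30.] L42
scene [307 207  17  25  52] ends(tray) [ 88. -76.] [89. 38.] L114
```

```bash
python3 -m inch '[[[0,0,0.007,0,0,0],[0,0,0.014,0,0,0],[0,0,0.014,0,0,0]]]'; python3 -m inch '[[[0,0,0,0,0,0],[0,0,0,0,0,0],[0,0,0,0,0,0]]]' -0.68;python3 -m inch '[[[0,0,-0.05,0,0,0],[0,0,-0.15,0,0,0],[0,0,-0.25,0,0,0],[0,0,-0.4,0,0,0],[0,0,-0.4,0,0,0]]]'; python3 -m inch '[[[0,-0.3,0,0,0,0],[0,-0.7,0,0,0,0],[0,-1,0,0,0,0],[0,-1,0,0,0,0],[0,-1,0,0,0,0],[0,-1,0,0,0,0],[0,-1,0,0,0,0]]]' -0.3
python3 - <<'E'
from h import *
bay(thr=85); bay("top",thr=100)
m,_=steel("scene",r.grab_frame("scene"))
blobs(r.grab_frame("top"),(180,280,190,260),(80,300))
go(505,360,80,.015)
E
```

```text
clock: 27.35
eef_pos: [479.3, -37.3, 12.2]
tcp_rot: [3.142, -0.0, -0.06]
contact_force: [-0.3, -0.2, -0.6]
opening: 0.079
grasp_force: 58.9
clock: 27.6
eef_pos: [479.3, -37.3, 12.3]
tcp_rot: [3.142, 0.0, -0.06]
contact_force: [0.6, -0.2, 0.9]
opening: 0.157
grasp_force: 0.0
clock: 28.02
eef_pos: [482.1, -37.5, 97.1]
tcp_rot: [3.141, -0.007, -0.06]
contact_force: [1.9, -0.9, -0.7]
opening: 0.162
grasp_force: 0.0
clock: 28.6
eef_pos: [491.1, 163.9, 92.5]
tcp_rot: [-3.142, -0.0, -0.056]
contact_force: [-0.1, 0.3, 0.2]
opening: 0.348
grasp_force: 0.0
scene [329 193  31  19 171] ends(tray) [-83. -65.] [ 31. -39.] L117
scene [347 201  14   6  45] ends(tray) [-71. -28.] [-26. -29.] L45
scene [307 207  17  25  52] ends(tray) [ 88. -76.] [89. 38.] L114
top [306 208   7   9  36] ends(tray) [ 30. -37.] [  3. -21.] L31
top [313 210   7  30  92] ends(tray) [ 25. -50.] [-81. -54.] L107
top [306 224   3  13  32] ends(tray) [-26. -24.] [-70. -22.] L44
[ 0.01   -0.9968  0.0611] [ 0.0001  0.0002 -0.0242] rows>=4.8
```

Both short spoons are lengthwise in the short bay. Next, recheck the long spoon in the scene view.

```bash
cat >> h.py <<'E'
def spoon(x,y,w=50,h=32):
    m,_=steel("scene",r.grab_frame("scene"))
    u,v=proj("scene",[x,y,7]).astype(int); k=np.zeros_like(m);k[v-h:v+h,u-w:u+w]=1
    N,l,st,_=cv2.connectedComponentsWithStats(m*k)
    for i in range(1,N):
        if st[i,4]>40:
            P=np.array([ray("scene",p[::-1],6.5)[:2] for p in np.argwhere(l==i)]);c=P.mean(0);w=np.linalg.svd(P-c,full_matrices=False)[2][0];q=(P-c)@w;a=c+q.min()*w;b=c+q.max()*w
            print(st[i],a.round(),b.round(),"mid",(a+b)/2,"ang %.1f"%np.degrees(np.arctan(w[1]/w[0])))
E
python3 - <<'E'
from h import *
spoon(505,360); blobs(r.grab_frame("top"),(150,300,150,300),(80,900))
E
```

```text
[381 274  22  19 122] [516. 231.] [505. 307.] mid [510.62463537 269.05386352] ang -82.2
[387 292  53  30 381] [420. 357.] [585. 357.] mid [502.52705803 356.76998094] ang -0.1
[385 327  11  11  78] [591. 383.] [613. 405.] mid [601.81652278 393.98405834] ang 44.7
[168 189   9  29 134] [585. 462.] dir -172.2 ends [630. 468.] [522. 453.] L109 [ 57.  75. 100.]
```

```bash
python3 -m inch '[[[0,-0.3,0,0,0,-0.02],[0,-0.7,0,0,0,-0.02],[0,-0.98,0,0,0,-0.02],[0,-0.98,0.2,0,0,-0.02],[0,-0.98,0.25,0,0,-0.02],[0,-0.98,0.25,0,0,-0.02],[0,-0.98,0.25,0,0,-0.02],[0,-0.98,0.25,0,0,-0.02]]]' -0.3
python3 - <<'E'
from h import *
go(503.5,358.5,3.5,.005)
E
```

```text
clock: 29.57
eef_pos: [502.7, 356.9, 42.0]
tcp_rot: [3.14, 0.001, 0.003]
contact_force: [-0.2, -1.0, 0.1]
opening: 0.352
grasp_force: 0.0
[ 0.0044 -0.0083  0.1924] [ 0.0003  0.0004 -0.0006] rows>=0.9
```

```bash
python3 -m inch '[[[0.004,-0.008,0.08,0,0,0],[0.004,-0.008,0.14,0,0,0],[0.004,-0.008,0.18,0,0,0],[0.004,-0.008,0.194,0,0,0],[0.004,-0.008,0.194,0,0,0],[0.004,-0.008,0.194,0,0,0]]]'; python3 -m inch '[[[0,0,0,0,0,0],[0,0,0,0,0,0],[0,0,0,0,0,0],[0,0,0,0,0,0],[0,0,0,0,0,0]]]' -1 80;  python3 -m inch '[[[0,0,-0.03,0,0,0],[0,0,-0.08,0,0,0],[0,0,-0.2,0,0,0],[0,0,-0.4,0,0,0],[0,0,-0.6,0,0,0],[0,0,-0.6,0,0,0],[0,0,-0.6,0,0,0]]]'
python3 - <<'E'
from h import *
p=C+X*0+Y*38
go(*p,100,-0.06)
E
```

```text
clock: 30.07
eef_pos: [503.9, 359.2, 3.8]
tcp_rot: [-3.142, -0.0, 0.003]
contact_force: [0.8, -0.1, -0.1]
opening: 0.35
grasp_force: 0.0
clock: 30.48
eef_pos: [504.1, 360.0, 4.3]
tcp_rot: [-3.141, -0.001, 0.003]
contact_force: [-1.5, -1.1, 5.8]
opening: 0.067
grasp_force: 78.7
clock: 31.07
eef_pos: [505.3, 360.8, 127.0]
tcp_rot: [-3.138, -0.005, 0.003]
contact_force: [0.5, -0.3, -0.7]
opening: 0.069
grasp_force: 78.5
[-0.036   1.6717  0.1291] [-0.0012 -0.0015  0.0201] rows>=8.0
```

```bash
python3 -m inch '[[[0,0.15,0,0,0,0.02],[0,0.35,0,0,0,0.02],[0,0.55,0,0,0,0.02],[0,0.75,0,0,0,0.02],[-0.02,0.95,0,0,0,0.02],[-0.02,1,0,0,0,0.02],[-0.02,1,0,0,0,0.02]]]'; python3 -m inch '[[[0,0.15,0.04,0,0,0],[0,0.3,0.06,0,0,0],[0,0.45,0.1,0,0,0],[0,0.6,0.1,0,0,0],[0,0.66,0.1,0,0,0],[0,0.66,0.1,0,0,0]]]'
python3 - <<'E'
from h import *
p=C+Y*38
go(*p,12,-0.06); spoon(*p,40,25)
E
```

```text
clock: 31.65
eef_pos: [498.9, 156.7, 122.5]
tcp_rot: [3.14, 0.003, -0.063]
contact_force: [-0.4, 1.2, -1.1]
opening: 0.072
grasp_force: 78.6
clock: 32.15
eef_pos: [492.2, 26.7, 103.0]
tcp_rot: [3.141, 0.001, -0.062]
contact_force: [1.3, 0.5, -0.6]
opening: 0.071
grasp_force: 78.7
[ 0.036  -0.0014  0.4547] [ 0.0001  0.0003 -0.0005] rows>=2.2
[ 309  198   80   48 2847] [605. -36.] [363.  34.] mid [484.05571261  -0.93698345] ang -16.2
```

Still held (opening 0.07). I'll lower to about TCP z 12.

```bash
python3 -m inch '[[[0.035,0,0.1,0,0,0],[0.035,0,0.2,0,0,0],[0.035,0,0.27,0,0,0],[0.035,0,0.33,0,0,0],[0.035,0,0.38,0,0,0],[0.035,0,0.41,0,0,0],[0.035,0,0.42,0,0,0],[0.035,0,0.42,0,0,0]]]'; python3 -m inch '[[[0,0,0.01,0,0,0],[0,0,0.02,0,0,0],[0,0,0.03,0,0,0],[0,0,0.035,0,0,0],[0,0,0.035,0,0,0]]]'
python3 - <<'E'
from h import *
print(loc(r.sense()["eef_pos"]))
g=r.grab_frame("scene")[...,::-1];cv2.imwrite("pics/m.png",cv2.resize(g[148:258,283:393],(500,500),interpolation=cv2.INTER_CUBIC))
E
```

```text
clock: 32.87
eef_pos: [499.4, 28.0, 19.2]
tcp_rot: [-3.142, 0.0, -0.059]
contact_force: [0.7, 0.1, -0.6]
opening: 0.071
grasp_force: 78.7
clock: 33.28
eef_pos: [499.4, 27.3, 12.5]
tcp_rot: [3.142, -0.0, -0.06]
contact_force: [-0.1, -0.3, -0.4]
opening: 0.069
grasp_force: 78.7
[ 0.09262451 38.79864936]
```

View pics/m.png

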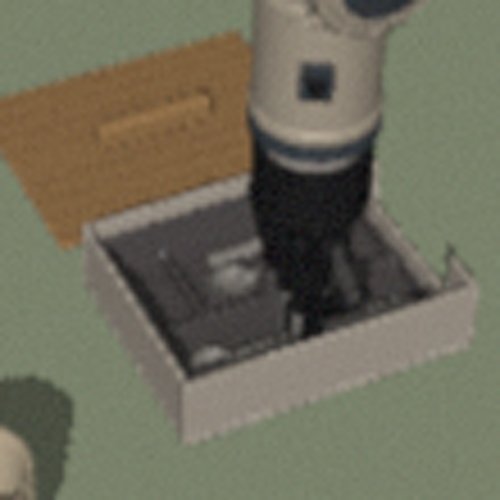

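The long spoon is down in the long bay, bowl at crop px (210,352), and spoon A's bowl is at (235,275) in the short bay. I'll release and head for the lid.

```bash
python3 -m inch '[[[0,0,0.004,0,0,0],[0,0,0.006,0,0,0],[0,0,0.006,0,0,0]]]' ; python3 -m inch '[[[0,0,0,0,0,0],[0,0,0,0,0,0],[0,0,0,0,0,0]]]' -0.62;python3 -m inch '[[[0,0,-0.05,0,0,0],[0,0,-0.15,0,0,0],[0,0,-0.3,0,0,0],[0,0,-0.45,0,0,0],[0,0,-0.45,0,0,0]]]'; python3 -m inch '[[[0,0.2,0,0,0,0],[0,0.5,0,0,0,0],[0,0.7,0,0,0,0],[0,0.9,0,0,0,0],[0,1,0,0,0,0],[0,1,0,0,0,0],[0,1,0,0,0,0]]]' -0.3
python3 - <<'E'
from h import *
bay(thr=85); bay("top",thr=100)
go(488,-209.4,60,-.062)
E
```

```text
clock: 33.58
eef_pos: [499.5, 27.4, 11.4]
tcp_rot: [-3.142, -0.0, -0.06]
contact_force: [-0.3, -0.4, 1.1]
opening: 0.072
grasp_force: 78.8
clock: 33.83
eef_pos: [499.5, 27.4, 11.3]
tcp_rot: [-3.142, -0.0, -0.06]
contact_force: [-0.6, 0.5, 0.5]
opening: 0.189
grasp_force: 0.0
clock: 34.25
eef_pos: [502.6, 27.6, 106.7]
tcp_rot: [-3.141, -0.008, -0.06]
contact_force: [2.2, -0.2, 1.0]
opening: 0.191
grasp_force: 0.0
clock: 34.83
eef_pos: [487.2, -174.0, 101.6]
tcp_rot: [3.141, -0.0, -0.063]
contact_force: [-1.0, 1.4, 0.1]
opening: 0.353
grasp_force: 0.0
scene [329 193  31  19 174] ends(tray) [-83. -65.] [ 31. -39.] L118
scene [347 201  14   6  45] ends(tray) [-71. -28.] [-26. -29.] L45
scene [307 207  17  25  53] ends(tray) [ 88. -76.] [88. 38.] L114
scene [326 224   7   4  18] ends(tray) [52. 27.] [72. 25.] L20
top [306 209   7   8  34] ends(tray) [ 29. -37.] [  4. -21.] L30
top [313 210   8  31 143] ends(tray) [ 25. -51.] [-85. -61.] L111
top [306 224   3  13  31] ends(tray) [-26. -25.] [-70. -22.] L44
[0.0152 0.1871 0.2068] [-0.0001  0.0001  0.0006] rows>=1.3
```

```bash
python3 -m inch '[[[0.01,0.184,0.1,0,0,0],[0.01,0.184,0.2,0,0,0],[0.01,0.184,0.28,0,0,0],[0.01,0.184,0.34,0,0,0],[0.01,0.184,0.38,0,0,0],[0.01,0.184,0.405,0,0,0],[0.01,0.184,0.405,0,0,0],[0.01,0.184,0.405,0,0,0]]]';  python3 -m inch '[[[0,0,0,0,0,0],[0,0,0,0,0,0],[0,0,0,0,0,0],[0,0,0,0,0,0],[0,0,0,0,0,0],[0,0,0,0,0,0]]]' -1 90; python3 -m inch '[[[0,0,-0.05,0,0,0],[0,0,-0.12,0,0,0],[0,0,-0.25,0,0,0],[0,0,-0.4,0,0,0],[0,0,-0.58,0,0,0],[0,0,-0.58,0,0,0],[0,0,-0.58,0,0,0]]]'
python3 - <<'E'
from h import *
s=r.sense(); print(s["opening"],s["grasp_force"]); go(500.9,-11.4,138,-.062)
E
```

```text
clock: 35.6
eef_pos: [487.6, -208.6, 20.6]
tcp_rot: [3.142, -0.0, -0.059]
contact_force: [0.6, -0.5, -0.0]
opening: 0.353
grasp_force: 0.0
clock: 36.1
eef_pos: [487.9, -209.2, 21.4]
tcp_rot: [3.141, -0.001, -0.06]
contact_force: [-0.8, 0.5, 5.5]
opening: 0.137
grasp_force: 88.8
clock: 36.68
eef_pos: [488.6, -209.7, 138.8]
tcp_rot: [3.14, -0.004, -0.06]
contact_force: [-0.6, -0.4, -4.7]
opening: 0.134
grasp_force: 88.5
0.13357030337822914 88.47305417060852
[ 0.0025 -0.9933  0.0022] [ 0.0005 -0.0014  0.0008] rows>=4.8
```

```bash
python3 -m inch '[[[0,-0.15,0,0,0,0],[0,-0.35,0,0,0,0],[0,-0.55,0,0,0,0],[0,-0.75,0,0,0,0],[0.002,-0.9,0,0,0,0],[0.002,-0.993,0,0,0,0],[0.002,-0.993,0,0,0,0],[0.002,-0.993,0,0,0,0]]]'; python3 -m inch '[[[0,0,0,0,0,0],[0,0,0,0,0,0],[0,0,0,0,0,0]]]'
python3 - <<'E'
from h import *
go(500.7,-11.2,85,-.061)
E
```

```text
clock: 37.35
eef_pos: [498.4, -10.0, 135.1]
tcp_rot: [3.141, 0.002, -0.057]
contact_force: [-0.5, 0.0, -3.9]
opening: 0.131
grasp_force: 88.8
clock: 37.6
eef_pos: [499.2, -11.8, 135.9]
tcp_rot: [3.141, 0.001, -0.061]
contact_force: [0.6, -0.0, -3.8]
opening: 0.132
grasp_force: 88.8
[ 0.0073 -0.0035  0.2547] [ 0.      0.0002 -0.    ] rows>=1.2
```

```bash
python3 -m inch '[[[0.006,-0.003,0.08,0,0,0],[0.006,-0.003,0.15,0,0,0],[0.006,-0.003,0.2,0,0,0],[0.006,-0.003,0.24,0,0,0],[0.006,-0.003,0.26,0,0,0],[0.006,-0.003,0.275,0,0,0],[0.006,-0.003,0.275,0,0,0],[0.006,-0.003,0.275,0,0,0]]]'; python3 -m inch '[[[0,0,0.008,0,0,0],[0,0,0.016,0,0,0],[0,0,0.024,0,0,0],[0,0,0.032,0,0,0],[0,0,0.032,0,0,0]]]'
```

```text
clock: 38.27
eef_pos: [501.0, -10.4, 81.5]
tcp_rot: [3.142, -0.0, -0.06]
contact_force: [0.6, 0.8, -2.9]
opening: 0.131
grasp_force: 88.8
clock: 38.68
eef_pos: [500.6, -10.3, 74.6]
tcp_rot: [3.142, 0.0, -0.06]
contact_force: [0.5, 0.5, -3.6]
opening: 0.132
grasp_force: 88.8
```

```bash
python3 -m inch '[[[0,0,0.006,0,0,0],[0,0,0.012,0,0,0],[0,0,0.018,0,0,0],[0,0,0.018,0,0,0],[0,0,0.018,0,0,0]]]'
```

```text
clock: 39.1
eef_pos: [500.8, -10.3, 71.4]
tcp_rot: [-3.142, -0.0, -0.06]
contact_force: [-0.9, -0.2, 0.0]
opening: 0.13
grasp_force: 89.2
```

The lid is seated at the expected 71.4. I'll release, rise and check.

```bash
python3 -m inch '[[[0,0,0.004,0,0,0],[0,0,0.004,0,0,0]]]'; python3 -m inch '[[[0,0,0,0,0,0],[0,0,0,0,0,0],[0,0,0,0,0,0]]]' -0.3;python3 -m inch '[[[0,0,-0.1,0,0,0],[0,0,-0.3,0,0,0],[0,0,-0.5,0,0,0],[0,0,-0.7,0,0,0],[0,0.4,-0.7,0,0,0],[0,0.8,-0.7,0,0,0],[0,1,-0.7,0,0,0],[0,1,-0.7,0,0,0]]]';python3 -m inch '[[[0,0.8,0,0,0,0],[0,0.8,0,0,0,0],[0,0.8,0,0,0,0],[0,0.8,0,0,0,0],[0,0.8,0,0,0,0],[0,0.8,0,0,0,0]]]'
python3 - <<'E'
from h import *
t=r.grab_frame("top")[...,::-1];s=r.grab_frame("scene")[...,::-1]
o=np.zeros((600,800,3),np.uint8)
o[:300,:480]=cv2.resize(s[130:255,260:460],(480,300),interpolation=cv2.INTER_CUBIC)
o[:300,490:790]=cv2.resize(t[170:260,255:345],(300,300),interpolation=cv2.INTER_CUBIC)
o[300:,:400]=cv2.resize(t[80:400,90:530],(400,300)); o[300:,400:]=cv2.resize(s,(400,300))
cv2.imwrite("pics/n.png",o)
E
```

```text
clock: 39.27
eef_pos: [500.8, -10.3, 71.3]
tcp_rot: [3.142, -0.0, -0.06]
contact_force: [-4.4, 0.5, 12.4]
opening: 0.129
grasp_force: 91.0
clock: 39.52
eef_pos: [501.1, -10.4, 70.6]
tcp_rot: [-3.142, -0.001, -0.06]
contact_force: [0.6, 0.0, 0.2]
opening: 0.35
grasp_force: 0.0
clock: 40.18
eef_pos: [490.7, -178.3, 211.0]
tcp_rot: [3.141, -0.001, -0.059]
contact_force: [0.8, 0.1, 0.3]
opening: 0.348
grasp_force: 0.0
clock: 40.68
eef_pos: [480.8, -338.2, 210.0]
tcp_rot: [-3.141, 0.0, -0.063]
contact_force: [0.2, 0.4, 0.4]
opening: 0.35
grasp_force: 0.0
```

View pics/n.png

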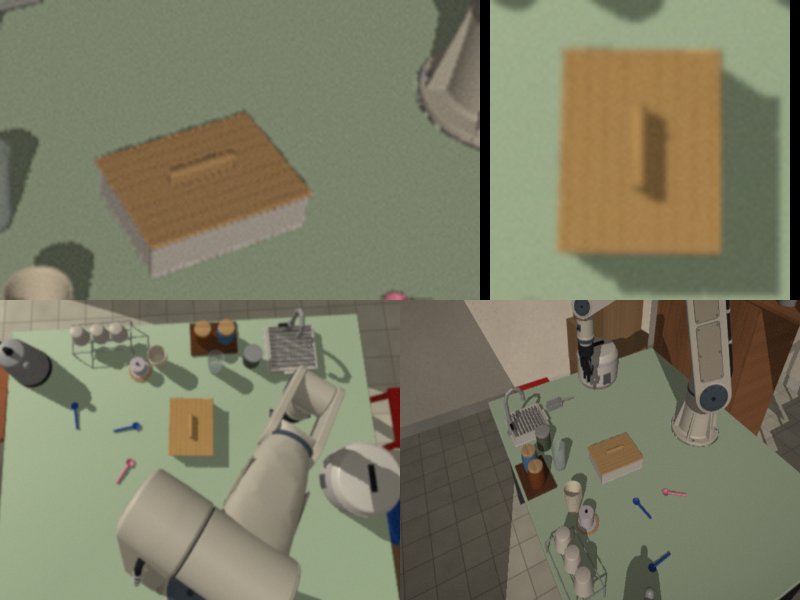

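The lid sits flush on the box (crop px (205,190)). Only the blue and pink decoys remain on the counter, at (75,415), (128,428) and (127,470). Signing off.

```bash
python3 -c "
from rig import r
print(r.sign_off())"
```

```text
the job is handed in; nothing more can be done
None
```

The job is handed in: the tray is turned and home with its low end at the cut-out, the long spoon and both short spoons are in their bays, and the lid is back on flush; sign-off returned no verdict.

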